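# Release the swing-bolt clamp of a pressure filter holder

## Robot

A 6-joint arm with a two-finger parallel gripper is mounted at the origin on the work surface. World frame = base frame: x ahead of the robot, y to its left, z up, the work surface at z = 0. Lengths are in mm, angles in rad, forces in N, time in s.
With the tool pointing down it reaches from about 225 to 725 mm from the base axis. Payload 3.1 kg.
Tool frame: the origin (TCP) lies between the finger pads; the fingertips stand 19 mm ahead of it and the grasp point (between the pads) is the TCP; z points along the fingers, y is the line along which they close (so a half turn about z gives the same grasp; the last joint's range is limited). The gripper opens to 85 mm and grips with 20 to 120 N. Pads are 22 mm wide; open, the fingers measure 114 mm over their backs; the gripper's body (76 mm by 85 mm) begins 54 mm behind the grasp point. The pads swing forward as they close: fully open they stand 13 mm farther back than shut.
Start: joints at [-1.268, 0.048, 0.099, 1.622, 0, 1.443], TCP at [219.223, -477.031, 250.312] pointing down, gripper open.
Joint ranges: [-2.91, 2.91], [-0.99, 1.94], [-1.21, 1.42], [-2.12, 2.29], [-1.49, 1.47], [-3.14, 3.14]. Speed limits (rad/s): [2.79, 2.79, 3.14, 3.14, 3.14, 3.14].

## Interface

Orientations are given as a unit quaternion [x, y, z, w].
In Python, from plant import bot, vision gives the robot as it stands. The module is installed in compiled form; this text tells all that it offers.
- The arm moves only by the tool drive_tool, never from a script. Its argument "plan" is a list of rows, each a list of 6 numbers: the shift along the tool's x, y, z in mm, then the turn, a rotation vector about the tool's x, y, z in degrees. In form: [[dx, dy, dz, wx, wy, wz], ...]. A call has 1 to 12 rows; each row shifts and turns the commanded pose from where the row before left it, along the tool's axes as they then stand; what a row does not reach is not made up. A row lasts 1/8 s, in which the tool goes at most 62.5 mm and 10.7 degrees, less where a joint would pass 70% of its speed; a pose out of reach is approached as far as the arm can. A call is refused whole if a number of a shift passes 62.5 or a number of a turn 10.7, either way. A call with a gripper value outside its range is refused whole. "fingers" is the opening, from -1 (shut) to 1 (fully open), set as the call begins (left out, the last holds). The fingers move at their own pace and stop on an object; the grip force is fixed at half the most. Time passes only in rows, so rows that do not move let the fingers close. It gives the time, the measured TCP pose, the force, the opening and the grip force at its end, in the units of the state.
- bot.observe(): the state, without advancing time (a new reading comes with each control period).
- vision.camera(name): name is "side" or "top"; returns the picture (420x560x3 uint8, red, green, blue); there is no depth.
- vision.camera_model(name): a dict with "camera_matrix" (3x3 intrinsics, pixels), "k1" (the pictures are not rectified: a ray, as slopes to the right and down, at radius r is drawn at 1 + k1 r^2 times it, then the intrinsics apply), "pose" (4x4, takes a point from camera to world coordinates). Camera axes: x right, y up, looking along -z (the intrinsics and any distortion apply to the point x, -y, -z); pixel columns grow to the right and rows downward; lengths in mm; the calibration is good to about 2 mm. A picture is of the moment at which its call begins. camera_model takes no time and is no camera call.
- bot.job_done(): hands the job in; it is judged then, once.
The state is a dict: "time": time; "qpos": joint angles; "dq": joint speeds; "joint_torque": joint torques, N m; "tcp_pos": TCP position; "orientation": TCP orientation; "force": force on the tool from outside, world axes, zero at the start; "torque": the same for the moment, N m; "width": finger opening in mm; "finger_force": force on a finger pad.
Only numpy, scipy, OpenCV 4.12 (cv2) and the standard library are available. Lean on these libraries where they do the work, as an engineer would, in place of code of your own. Each camera call takes 0.05 s, during which the arm holds its last target. There are 200 camera calls.

## Task

Release the lid clamp of the pressure filter holder on the bench: loosen its wing nut (counter-clockwise seen from above) until it clears the raised lips of the slotted lug, and leave it on its bolt. Then swing the hinged eyebolt out of the slot and push it gently over until it bears firmly on its soft rubber bumper, without straining the lug or the bumper, and leave it resting there. Leave everything else on the bench where it stands.

Things in the scene. Friction and masses are not known exactly. Their poses are not given: they have to be found in the camera images.
- vessel: Pressure filter holder: upright steel drum 160 mm in diameter, fixed; its flat lid's top is 130 mm above the bench. Origin: on the bench under the drum's centre. Its x axis points horizontally from the drum's axis to its one clamp (the wing nut); z up. A gauge (top 182 mm above the bench) and a valve stand on the lid 35 to 55 mm from its centre, on the side away from the clamp.
- lug: Slotted lug at the lid's edge: a fork, prongs pointing outwards; origin and axes as the drum. Its flat top is 130 mm above the bench, its slot 14 mm wide. At the outer end of each prong (103 to 106 mm from the drum's axis) a lip rises 2.2 mm; a low nut's flange is trapped behind these lips. The nut must not be pushed against them with over 25 N.
- shank: The shank of the eyebolt, 10 mm in diameter, reaching 110 mm from its pivot. Origin: on the pivot (90 mm from the drum's axis, 60 mm above the bench); z along the bolt towards its threaded end (up at the start), y along the horizontal hinge pin.
- eyebolt_swing (a joint): Swing of the eyebolt in rad: 0 upright in the slot, growing as it swings outwards and down (in the drum's +x direction), 1.57 level. The hinge is stiff (about 0.12 N m, i.e. 1 to 2 N pushed at the nut): it stays where it is left.
- wingnut: Brass wing nut on the eyebolt. Origin: on the bolt's axis at the underside of its flange (24 mm in diameter, 3 mm thick), 70 mm from the pivot when tight; z along the bolt, x along the wings. Hub 18 mm in diameter up to 9 mm; wings 9 mm thick (y), 52 mm span (x), 8 to 32 mm above the origin. The bolt's end between the wings is no wider than they are thick.
- nut_grip (a point): Centre of the wings, on the bolt's axis 20 mm above the wing nut's origin.
- nut_turn (a joint): Turn of the wing nut in rad: 0 tight, growing counter-clockwise seen from above (loosening). It starts between 0 and 0.6, turns against about 0.12 N m and climbs 8 mm along the bolt per turn (1.27 mm per rad). Its flange clears the lips from about 3.3 rad on (3.8 rad is safe); the thread's end stops it at 7.5 rad.
- rest: The eyebolt's rest: a bar on the bench with an upright post 18 mm in diameter and 44 mm high, 140 mm from the drum's axis (50 mm outside the pivot). Origin: on the bench under the post; z up. It carries the bumper, which must not be loaded with more than 20 N. Pushing at the wing nut the leverage is about 1.6: 5 N there puts about 8 N on the bumper.
- beaker: A glass beaker 68 mm in diameter, 80 mm high, standing beside the drum; origin under its centre. Not to be moved.
- reagent: An amber glass bottle 60 mm in diameter, 120 mm high, standing beside the drum; origin under its centre. Not to be moved.
- spanner: A steel spanner 160 mm long lying on the bench. Not to be moved.
- standard: A white jar 44 mm in diameter, 70 mm high. Not to be moved.
- tray: A flat white tray 140 x 200 x 30 mm. Not to be moved.
- gasket: A black rubber ring 72 mm in diameter lying on the bench. Not to be moved.
- crucible: A white crucible 48 mm wide, 36 mm high. Not to be moved.
- post_top (a point): Centre of the post's top, 44 mm above the bench. Above it a round-topped soft grey rubber bumper (18 mm in diameter, springs 1 mm per 8 N) on a screwed stem; its setting differs between holders and is not measured: its top is 58 to 84 mm above the bench, so the eyebolt meets it at a swing of 1.0 to 1.51 rad, to be found by feel.

How it is judged (in metres and radians):
On the way, in this order (a step that is already met when the one before it is completed fails the run):
1. the wing nut is loosened by at least 3 rad (value of joint nut_turn above 3 rad), for 0.1 s.
2. the eyebolt is swung out of the slot (over 0.5 rad) (value of joint eyebolt_swing above 0.5 rad), for 0.1 s.
3. the eyebolt bears on its bumper with at least 2 N (contact force between shank and rest above 2 N), for 0.2 s.
At the end, for the whole second after the job is handed in: The wing nut is at least 3 rad loose and still on its bolt, the eyebolt lies over by more than 0.9 rad and rests, still, on its rubber bumper (more than 0.5 N between them) (value of joint nut_turn above 3 rad and value of joint eyebolt_swing above 0.9 rad and contact force between shank and rest above 0.5 N and linear speed of shank below 0.02 m/s); the robot touches nothing.
It fails at once if the nut is strained against the lug with more than 25 N (contact force between wingnut and lug above 25 N).
It fails at once if the bumper is loaded with more than 20 N (contact force between shank and rest above 20 N).
It fails at once if a thing standing by is moved by more than 30 mm (distance of any of beaker, reagent, spanner, standard, tray, gasket, crucible from where it was at the start of the episode above 0.03 m).
It also fails if it takes over 72 s, if anything falls off the work surface, if the arm or the gripper's body presses on something with over 40 N, if the wrist force passes 120 N, or if a joint passes its speed limit or range.

## Working session

There is one attempt and no reset: what is moved stays moved. The work goes in short steps, Python scripts to look and compute and a tool call to move; the robot and the scene stay as the last step left them, time stands still between calls to the robot, and variables do not carry over. Pictures are saved under pics/ and viewed, at most 10 in all, crops included, and the job is handed in when it is done.

Besides the shell and the picture viewer there is one more tool, called as name([rows], argument=value, ...), one row to a line, values as JSON. drive_tool: Moves the arm, as the interface text tells. Its arguments: {"type":"object","properties":{"plan":{"type":"array","items":{"type":"array","items":{"type":"number"}}},"fingers":{"type":"number"}},"required":["plan"]}

```bash
mkdir -p pics; cat > h.py <<'E'
import numpy as np, cv2
from plant import bot, vision
def snap(n,f,crop=None,s=1):
    im=vision.camera(n); b=im[:,:,::-1].copy()
    cv2.imwrite('pics/raw_'+f,b)
    if crop: x0,y0,x1,y1=crop; b=b[y0:y1,x0:x1]
    if s!=1: b=cv2.resize(b,None,fx=s,fy=s,interpolation=cv2.INTER_CUBIC)
    cv2.imwrite('pics/'+f,b); return im
def ray(n,u,v):
    m=vision.camera_model(n);K=np.array(m['camera_matrix']);P=np.array(m['pose'])
    d=np.array([(u-K[0,2])/K[0,0],(v-K[1,2])/K[1,1]]);s=d.copy()
    for _ in range(20): s=d/(1+m['k1']*(s@s))
    r=P[:3,:3]@np.array([s[0],-s[1],-1]); return P[:3,3],r/np.linalg.norm(r)
def onz(n,u,v,z):
    o,r=ray(n,u,v); return o+r*(z-o[2])/r[2]
def proj(n,p):
    m=vision.camera_model(n);K=np.array(m['camera_matrix']);P=np.array(m['pose'])
    c=P[:3,:3].T@(np.array(p)-P[:3,3]); s=np.array([c[0],-c[1]])/-c[2]; s=s*(1+m['k1']*(s@s))
    return K[0,0]*s[0]+K[0,2],K[1,1]*s[1]+K[1,2]
E
python3 - <<'E'
from h import *
a=snap('top','t0.png');b=snap('side','s0.png')
cv2.imwrite('pics/both0.png',cv2.resize(np.vstack([a,b])[:,:,::-1],None,fx=.7,fy=.7))
for n in('top','side'):
    m=vision.camera_model(n);print(np.round(m['pose'],3),m['camera_matrix'],m['k1'])
print(bot.observe())
E
```

```text
[[-2.300000e-02  9.950000e-01 -1.010000e-01  4.123340e+02]
 [-1.000000e+00 -2.300000e-02  5.000000e-03  2.886900e+01]
 [ 3.000000e-03  1.010000e-01  9.950000e-01  1.186321e+03]
 [ 0.000000e+00  0.000000e+00  0.000000e+00  1.000000e+00]] [[419.60423937   0.         280.56271897]
 [  0.         419.60423937 216.00531882]
 [  0.           0.           1.        ]] -0.02988129739208705
[[ 9.87000e-01  9.00000e-02 -1.31000e-01  3.80712e+02]
 [-1.58000e-01  6.45000e-01 -7.47000e-01 -7.35721e+02]
 [ 1.70000e-02  7.58000e-01  6.51000e-01  7.71314e+02]
 [ 0.00000e+00  0.00000e+00  0.00000e+00  1.00000e+00]] [[427.44848035   0.         283.79023544]
 [  0.         427.44848035 215.27234523]
 [  0.           0.           1.        ]] -0.023013229557781317
{'time': 0.1, 'qpos': array([-1.26780299e+00,  4.86454097e-02,  9.77228581e-02,  1.62199986e+00,
        3.02080534e-05,  1.44301228e+00]), 'dq': array([ 0.00031128, -0.00093333,  0.00504472,  0.00077529,  0.00160713,
       -0.00065185]), 'joint_torque': array([ 3.96730451e-03, -3.39850116e+01,  3.20936394e+01,  1.57849118e-02,
       -1.55443336e-04,  2.88855617e-06]), 'tcp_pos': array([ 219.07555581, -476.53293437,  249.23457511]), 'orientation': array([ 9.76892846e-01,  2.13727017e-01, -7.79622406e-05, -1.06028683e-03]), 'force': array([ 0.16055262, -0.48162155,  0.55328797]), 'torque': array([ 0.0126908 ,  0.00878147, -0.01700943]), 'finger_force': 0.0, 'width': 85.228223530432}
```

View pics/t0.png

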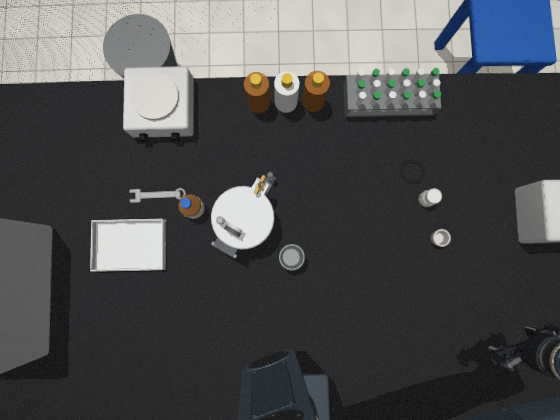

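View pics/s0.png

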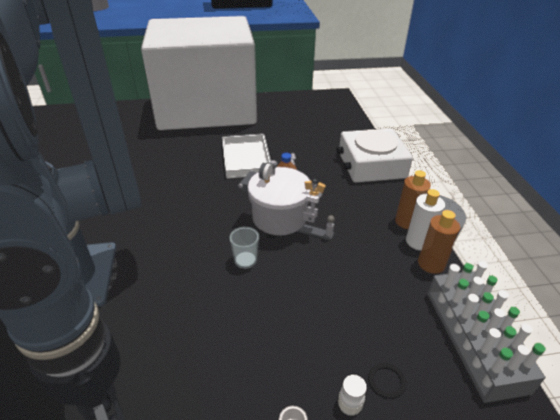

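Top view: drum centre at about (243,217), brass wing nut at about (262,186), post at about (270,178), reagent at (191,207), beaker at (291,257). The side view shows the nut at about (315,188) and the post at about (330,228). Next I'll zoom in on the clamp.

```bash
python3 - <<'E'
from h import *
a=cv2.imread('pics/raw_t0.png');b=cv2.imread('pics/raw_s0.png')
A=cv2.resize(a[160:250,200:290],(540,540)[:2],interpolation=cv2.INTER_CUBIC)[:,:400*1+140]
B=cv2.resize(b[160:250,265:350][:, :],(510,540),interpolation=cv2.INTER_CUBIC)
cv2.imwrite('pics/z0.png',cv2.resize(np.hstack([A,B]),(800,411)))
# lid: bright region
for n,im,box in(('top',a,(200,160,290,250)),('side',b,(240,160,350,240))):
    x0,y0,x1,y1=box; c=im[y0:y1,x0:x1].astype(int)
    hsv=cv2.cvtColor(c.astype(np.uint8),cv2.COLOR_BGR2HSV)
    br=((hsv[...,0]>8)&(hsv[...,0]<30)&(hsv[...,1]>110)&(hsv[...,2]>80)).astype(np.uint8)
    k,l,s,ce=cv2.connectedComponentsWithStats(br)
    for i in range(1,k):
        if s[i,4]>5: print(n,'brass',ce[i]+[x0,y0],s[i])
    if n=='top':
        w=((hsv[...,1]<40)&(hsv[...,2]>150)).astype(np.uint8)
        cs,_=cv2.findContours(w,cv2.RETR_EXTERNAL,cv2.CHAIN_APPROX_NONE); q=max(cs,key=cv2.contourArea)
        (cx,cy),r=cv2.minEnclosingCircle(q); e=cv2.fitEllipse(cv2.convexHull(q))
        print('lid',cx+x0,cy+y0,r,e); print(onz('top',e[0][0]+x0,e[0][1]+y0,130))
    m=cv2.findNonZero(br); print(cv2.minAreaRect(m))
E
```

```text
top brass [260.11111111 184.56944444] [54 15 11 19 72]
lid 244.8010597229004 212.35808944702148 36.806217193603516 ((44.287269592285156, 53.37189865112305), (61.349708557128906, 74.09032440185547), 31.14374351501465)
[528.60801033 115.37421781 130.        ]
((33.760581970214844, 35.39844512939453), (13.935150146484375, 71.91007995605469), 65.69544982910156)
side brass [286.56140351 164.56140351] [38  2 18  6 57]
side brass [308.61538462 184.53846154] [65 21  7  9 39]
side brass [318.47126437 188.32183908] [71 22 15 13 87]
((57.246639251708984, 17.18524169921875), (58.197792053222656, 24.013254165649414), 15.461216926574707)
```

View pics/z0.png

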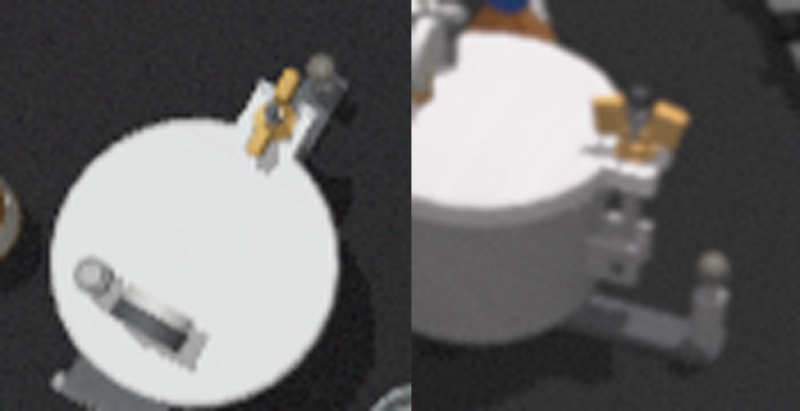

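The zoom shows the brass wings in top pixels from about (263.7,175.8) to (256.5,192.8). The bumper is at about (270,175) and the lid centre at about (242.7,217.5). In the side view the wing tips are at about (308,185) and (322,187).

```bash
python3 - <<'E'
from h import *
def tri(a,b):
    o1,r1=ray('top',*a);o2,r2=ray('side',*b)
    t=np.linalg.lstsq(np.c_[r1,-r2],o2-o1,rcond=None)[0]
    p,q=o1+r1*t[0],o2+r2*t[1]; return (p+q)/2,np.linalg.norm(p-q)
print('nut',tri((260.1,184.4),(315.1,186.3)))
print('bump',tri((270,174.9),(265+(713-411)/4.57,160+265/4.57)))
# lid centre: bright mask circle via hough-ish: least squares on left/lower contour
c=onz('top',242.7,217.3,130);print('lid',c)
p=onz('top',263.7,175.8,158);q=onz('top',256.5,192.8,158);print('wing',p,q,np.degrees(np.arctan2(*(p-q)[1::-1])))
n=onz('top',260.1,184.4,153);print('nut@153',n, np.hypot(*(n-c)[:2]),np.degrees(np.arctan2(*(n-c)[1::-1])))
b=onz('top',270,174.9,75);print('b',b,np.hypot(*(b-c)[:2]),np.degrees(np.arctan2(*(b-c)[1::-1])))
E
```

```text
nut (array([598.04236691,  73.21210641, 149.92406043]), np.float64(0.7704353628609351))
bump (array([639.58313202,  49.49660397,  63.2755158 ]), np.float64(0.0802994636742899))
lid [518.70502139 119.53079815 130.        ]
wing [618.45804628  63.47947607 158.        ] [576.099679    82.11076844 158.        ] -23.742253514851583
nut@153 [597.87802204  73.03277243 153.        ] 91.8173754204844 -30.42556682917689
b [637.17057182  49.28689115  75.        ] 137.72542652032178 -30.665735046620483
```

drive_tool([
  [47.8, -28.5, 0, 0, 0, 0],
  [47.8, -28.5, 0, 0, 0, 0],
  [47.8, -28.5, 0, 0, 0, 0],
  [47.8, -28.5, 0, 0, 0, 0],
  [47.8, -28.5, 0, 0, 0, 0],
  [47.8, -28.5, 0, 0, 0, 0],
  [47.8, -28.5, 0, 0, 0, 0],
  [47.8, -28.5, 0, 0, 0, 0],
  [47.8, -28.5, 0, 0, 0, 0],
  [47.8, -28.5, 0, 0, 0, 0],
  [47.8, -28.5, 0, 0, 0, 0],
  [47.8, -28.5, 0, 0, 0, 0],
])

```text
time: 1.6
tcp_pos: [598.2, 74.9, 249.6]
orientation: [0.977, 0.214, -0.0, 0.0]
force: [0.8, -0.2, 0.6]
width: 85.4
finger_force: 0.0
```

drive_tool([
  [0, 0, 0, 0, 0, -10.7],
  [0, 0, 0, 0, 0, -10.7],
  [0, 0, 0, 0, 0, -10.7],
  [0, 0, 0, 0, 0, -10.7],
  [0, 0, 0, 0, 0, -10.7],
  [0, 0, 0, 0, 0, -10.7],
  [0, 0, 0, 0, 0, -10.7],
  [0, 0, 0, 0, 0, -10.7],
  [0, 0, 0, 0, 0, -10.7],
  [0, 0, 0, 0, 0, -10.7],
  [0, 0, 0, 0, 0, -10.7],
  [0, 0, 0, 0, 0, -10.7],
])

```text
time: 3.1
tcp_pos: [597.3, 73.2, 249.4]
orientation: [0.23, 0.973, -0.0, -0.001]
force: [0.1, -0.2, 0.5]
width: 85.2
finger_force: 0.0
```

```bash
cat >> h.py <<'E'
from scipy.spatial.transform import Rotation as R
def st(target=None,yaw=None):
    o=bot.observe(); r=R.from_quat(o['orientation']); x=r.as_matrix()[:,0]
    print('t',round(o['time'],2),'tcp',o['tcp_pos'].round(1),'yaw',np.degrees(np.arctan2(x[1],x[0])).round(1),'z',r.as_matrix()[:,2].round(3),'q',o['qpos'].round(2),'F',o['force'].round(1),'w',round(o['width'],1),'ff',o['finger_force'])
    if target is not None: print('tool delta',r.inv().apply(np.array(target)-o['tcp_pos']).round(1))
E
python3 -c "
from h import *
st([597.5,73.3,156]);snap('side','s1.png',(240,90,380,230),4)"
```

```text
t 3.1 tcp [597.3  73.2 249.4] yaw 153.4 z [-0.002 -0.    -1.   ] q [ 0.01  0.25  0.33  1.65 -0.    0.47] F [ 0.1 -0.2  0.5] w 85.2 ff 0.0
tool delta [-0.3  0.2 93.4]
```

View pics/s1.png

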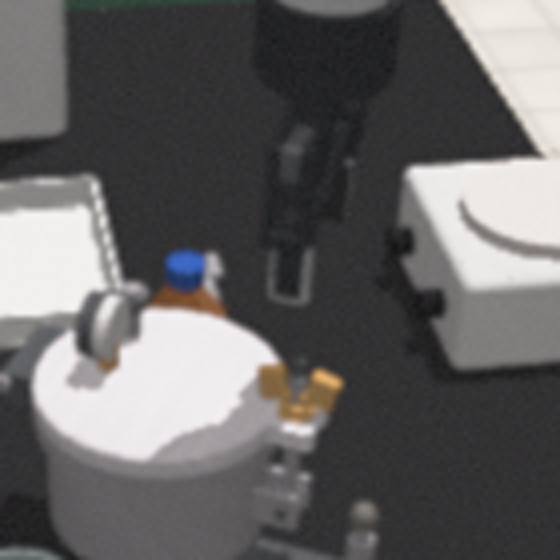

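The gripper (side crop (290,275)) is above the wing nut (crop (302,388)), aligned with its wings. Nothing is in the way, so I'll descend and close.

drive_tool([
  [0, 0, 20, 0, 0, -2.5],
  [0, 0, 25, 0, 0, 0],
  [0, 0, 25, 0, 0, 0],
  [0, 0, 13, 0, 0, 0],
  [0, 0, 10, 0, 0, 0],
  [0, 0, 0, 0, 0, 0],
  [0, 0, 0, 0, 0, 0],
])

```text
time: 4.03
tcp_pos: [598.2, 73.3, 158.4]
orientation: [0.212, 0.977, 0.0, 0.001]
force: [0.7, 0.6, -0.5]
width: 85.8
finger_force: 0.0
```

drive_tool([
  [0, 0, 0, 0, 0, 0],
  [0, 0, 0, 0, 0, 0],
  [0, 0, 0, 0, 0, 0],
  [0, 0, 0, 0, 0, 0],
  [0, 0, 0, 0, 0, 0],
  [0, 0, 0, 0, 0, 0],
  [0, 0, 0, 0, 0, 0],
  [0, 0, 0, 0, 0, 0],
], fingers=-1)

```text
time: 5.03
tcp_pos: [598.1, 73.7, 158.1]
orientation: [0.211, 0.977, 0.001, 0.001]
force: [0.9, 3.0, 4.1]
width: 8.0
finger_force: 63.1
```

```bash
python3 -c "
from h import *
st();print(bot.observe()['torque'])"
```

```text
t 5.03 tcp [598.1  73.7 158.1] yaw 155.6 z [ 0.002  0.001 -1.   ] q [0.01 0.25 0.14 1.46 0.   0.44] F [0.9 3.  4.1] w 8.0 ff 63.07184546836652
[ 0.69088155 -0.09155542 -0.17100903]
```

drive_tool([
  [0, 0, -0.2, 0, 0, -5],
  [0, 0, -0.2, 0, 0, -10],
  [0, 0, -0.2, 0, 0, -10],
  [0, 0, -0.2, 0, 0, -10],
  [0, 0, -0.2, 0, 0, -10],
  [0, 0, -0.2, 0, 0, -10],
])

```text
time: 5.78
tcp_pos: [598.4, 74.7, 158.9]
orientation: [-0.267, 0.964, 0.001, 0.001]
force: [2.6, 6.3, 3.3]
width: 7.6
finger_force: 68.8
```

```bash
python3 -c "
from h import *
st();print(bot.observe()['torque'])"
```

```text
t 5.78 tcp [598.4  74.7 158.9] yaw -149.1 z [ 0.002  0.003 -1.   ] q [ 0.01  0.25  0.14  1.46  0.   -0.53] F [2.6 6.3 3.3] w 7.6 ff 68.78447100520134
[ 1.29536224 -0.34517785 -0.38408291]
```

drive_tool([
  [-0.9, 0.6, -0.2, 0, 0, 0],
  [0, 0, -0.2, 0, 0, -10],
  [0, 0, -0.2, 0, 0, -10],
  [0, 0, -0.2, 0, 0, -10],
  [0, 0, -0.2, 0, 0, -10],
  [0, 0, -0.2, 0, 0, -10],
  [0, 0, -0.2, 0, 0, -10],
])

```text
time: 6.65
tcp_pos: [597.5, 75.3, 160.2]
orientation: [0.712, -0.702, -0.001, -0.0]
force: [0.1, 5.1, 2.9]
width: 7.6
finger_force: 68.0
```

drive_tool([
  [0, 0, -0.2, 0, 0, -10],
  [0, 0, -0.2, 0, 0, -10],
  [0, 0, -0.2, 0, 0, -10],
  [0, 0, -0.2, 0, 0, -10],
  [0, 0, -0.2, 0, 0, -10],
  [0, 0, -0.2, 0, 0, -10],
  [0, 0, 0, 0, 0, -5],
])

```text
time: 7.52
tcp_pos: [596.9, 74.3, 161.4]
orientation: [0.978, -0.211, -0.001, 0.0]
force: [-2.8, 2.7, 6.0]
width: 7.5
finger_force: 68.6
```

```bash
python3 -c "
from h import *
st();print(bot.observe()['torque'])"
```

```text
t 7.53 tcp [596.9  74.3 161.4] yaw -24.3 z [-0.002  0.    -1.   ] q [ 0.01  0.25  0.15  1.47  0.   -2.7 ] F [-2.8  2.7  6. ] w 7.5 ff 68.59382065711543
[ 0.72945793  0.64266207 -0.42430079]
```

drive_tool([
  [0, 0, 0, 0, 0, 0],
  [0, 0, 0, 0, 0, 0],
  [0, 0, 0, 0, 0, 0],
  [0, 0, 0, 0, 0, 0],
  [0, 0, 0, 0, 0, 0],
  [0, 0, 0, 0, 0, 0],
  [0, 0, 0, 0, 0, 10],
  [0, 0, 0, 0, 0, 10],
  [0, 0, 0, 0, 0, 10],
  [0, 0, 0, 0, 0, 10],
  [0, 0, 0, 0, 0, 10],
  [0, 0, 0, 0, 0, 10],
], fingers=1)

```text
time: 9.02
tcp_pos: [598.1, 74.2, 161.2]
orientation: [0.739, -0.674, 0.0, 0.0]
force: [0.2, 0.4, -0.7]
width: 85.1
finger_force: 0.0
```

drive_tool([
  [0, 0, 0, 0, 0, 10],
  [0, 0, 0, 0, 0, 10],
  [0, 0, 0, 0, 0, 10],
  [0, 0, 0, 0, 0, 10],
  [0, 0, 0, 0, 0, 10],
  [0, 0, 0, 0, 0, 10],
  [0, 0, 0, 0, 0, 10],
  [0, 0, 0, 0, 0, 10],
  [0, 0, 0, 0, 0, 10],
  [0, 0, 0, 0, 0, 10],
  [0, 0, 0, 0, 0, 10],
  [0, 0, 0, 0, 0, 10],
])

```text
time: 10.52
tcp_pos: [598.1, 74.2, 161.2]
orientation: [0.214, 0.977, -0.0, 0.0]
force: [1.0, 0.2, -0.4]
width: 85.5
finger_force: 0.0
```

```bash
python3 - <<'E'
from h import *
st([597.3,74.5,160]);snap('side','s2.png',(255,110,355,230),5)
E
```

```text
t 10.53 tcp [598.1  74.2 161.2] yaw 155.3 z [ 0. -0. -1.] q [ 0.01  0.25  0.15  1.47 -0.    0.44] F [ 1.   0.2 -0.4] w 85.5 ff 0.0
tool delta [ 0.8 -0.1  1.2]
```

View pics/s2.png

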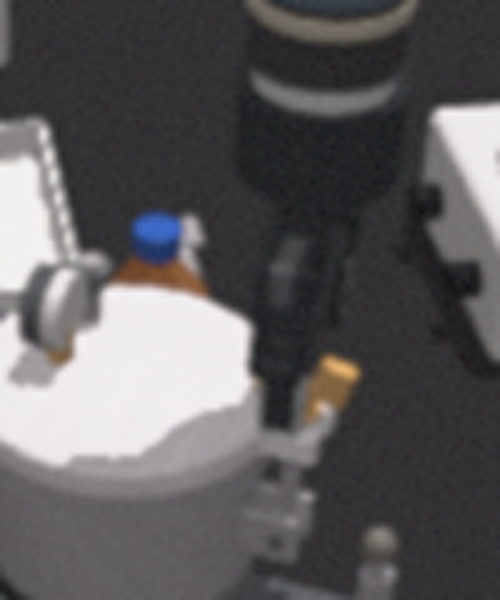

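The nut (crop (330,385)) has the same wing heading after its half turn, and the open fingers straddle it. I'll regrip and turn about 85° more, so the wings end up across the swing direction.

drive_tool([
  [0, 0, 2, 0, 0, 0],
  [0, 0, 0, 0, 0, 0],
  [0, 0, 0, 0, 0, 0],
  [0, 0, 0, 0, 0, 0],
  [0, 0, 0, 0, 0, 0],
  [0, 0, 0, 0, 0, 0],
  [0, 0, 0, 0, 0, 0],
  [0, 0, -0.2, 0, 0, -10],
  [0, 0, -0.2, 0, 0, -10],
  [0, 0, -0.2, 0, 0, -10],
  [0, 0, -0.2, 0, 0, -10],
], fingers=-1)

```text
time: 11.95
tcp_pos: [598.0, 73.9, 160.2]
orientation: [-0.138, 0.99, -0.0, -0.0]
force: [-1.8, -1.2, 2.0]
width: 12.4
finger_force: 58.7
```

drive_tool([
  [0, 0, -0.2, 0, 0, -10],
  [0, 0, -0.2, 0, 0, -10],
  [0, 0, -0.2, 0, 0, -10],
  [0, 0, -0.2, 0, 0, -10],
  [0, 0, -0.2, 0, 0, -4],
  [0, 0, 0, 0, 0, 0],
])

```text
time: 12.7
tcp_pos: [598.1, 73.8, 161.2]
orientation: [-0.496, 0.868, -0.0, -0.0]
force: [-1.3, -2.9, 3.5]
width: 12.6
finger_force: 58.6
```

```bash
python3 -c "
from h import *
st();print(bot.observe()['torque'])"
```

```text
t 12.7 tcp [598.1  73.8 161.2] yaw -120.5 z [ 0.    -0.001 -1.   ] q [ 0.01  0.25  0.14  1.47 -0.   -1.03] F [-1.3 -2.9  3.5] w 12.6 ff 58.64631950855255
[-0.44927588  0.36747925 -0.07961861]
```

Width 12.6 mm is odd (it was 7.6 before), so I'll release, lift and look.

drive_tool([
  [0, 0, 0, 0, 0, 0],
  [0, 0, 0, 0, 0, 0],
  [0, 0, 0, 0, 0, 0],
  [0, 0, 0, 0, 0, 0],
  [0, 0, 0, 0, 0, 0],
  [0, 0, 0, 0, 0, 0],
  [0, 0, -30, 0, 0, 0],
  [0, 0, -30, 0, 0, 0],
  [0, 0, -30, 0, 0, 0],
  [0, 0, 0, 0, 0, 0],
], fingers=1)

```text
time: 13.95
tcp_pos: [599.7, 74.3, 254.5]
orientation: [-0.497, 0.868, -0.002, 0.003]
force: [0.1, -0.5, -0.1]
width: 85.7
finger_force: 0.0
```

```bash
python3 - <<'E'
from h import *
st();snap('side','s3.png',(275,145,355,235),6)
E
```

```text
t 13.95 tcp [599.7  74.3 254.5] yaw -120.4 z [ 0.007  0.    -1.   ] q [ 0.01  0.25  0.34  1.65  0.   -1.03] F [ 0.1 -0.5 -0.1] w 85.7 ff 0.0
```

View pics/s3.png

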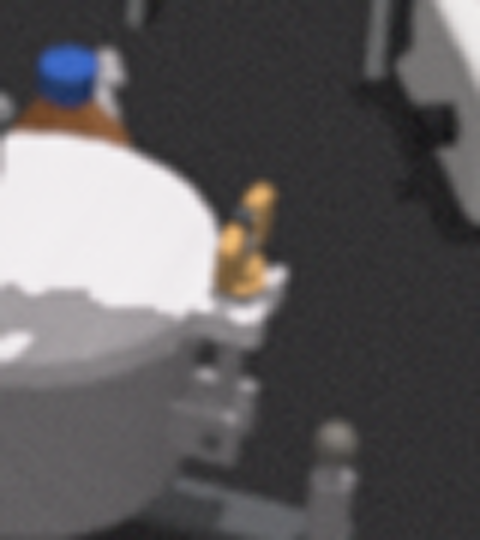

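The wings now run roughly across: tips at side pixels (313.7,184.5) and (318.5,177.5), with the hub at about (316,187). I'll check heading and height.

```bash
python3 - <<'E'
from h import *
im=cv2.imread('pics/raw_s3.png')[165:205,300:340]
hsv=cv2.cvtColor(im,cv2.COLOR_BGR2HSV)
m=((hsv[...,0]>8)&(hsv[...,0]<30)&(hsv[...,1]>100)&(hsv[...,2]>80))
for r in m[5:35,5:30]: print(''.join('#' if v else '.' for v in r))
p=onz('side',313.7,184.5,160);q=onz('side',318.5,177,160);print(p,q,np.degrees(np.arctan2(*(q-p)[1::-1])),np.linalg.norm(p-q))
nx=np.array([597.3,74.]);
for y in (59.5,66,52):
  u=np.array([np.cos(np.radians(y)),np.sin(np.radians(y))])
  for zb in (130,135.5):
    print(y,zb,[np.round(proj('side',[*(nx+s*26*u),zb+h]),1) for s in(-1,1) for h in (18,32)],'flange',np.round(proj('side',[*nx,zb]),1))
E
```

```text
.........................
.........................
.........................
.........................
.........................
.............#...........
...........#####.........
...........#####.........
...........#####.........
............###..........
.............##..........
.............##..........
........##..###..........
.......####..#...........
.......####..............
.......####..............
.......####..............
.......####.##...........
.......#######...........
.......#######...........
.......#######...........
.......#######...........
.......#######...........
........#####............
.........................
.........................
.........................
.........................
.........................
.........................
[592.3205068   67.57517312 160.        ] [610.54490993  96.25468966 160.        ] 57.56607605942352 33.98004617974643
59.5 130 [array([311.4, 192.8]), array([311.8, 188.1]), array([318.1, 180.9]), array([318.5, 176.3])] flange [314.4 192.6]
59.5 135.5 [array([311.6, 190.9]), array([311.9, 186.2]), array([318.3, 179.1]), array([318.7, 174.5])] flange [314.5 190.8]
66 130 [array([312.6, 193. ]), array([313. , 188.3]), array([317. , 180.7]), array([317.4, 176.1])] flange [314.4 192.6]
66 135.5 [array([312.8, 191.2]), array([313.1, 186.5]), array([317.1, 178.9]), array([317.5, 174.2])] flange [314.5 190.8]
52 130 [array([310.1, 192.4]), array([310.4, 187.7]), array([319.4, 181.3]), array([319.8, 176.7])] flange [314.4 192.6]
52 135.5 [array([310.2, 190.6]), array([310.6, 185.8]), array([319.6, 179.5]), array([320. , 174.8])] flange [314.5 190.8]
```

The heading is about 58° as intended and the height fits a raised nut. Now I'll close, turn 90° so the finger side faces outwards, and go down behind the nut.

drive_tool([
  [0, 0, 0, 0, 0, 10],
  [0, 0, 0, 0, 0, 10],
  [0, 0, 0, 0, 0, 10],
  [0, 0, 0, 0, 0, 10],
  [0, 0, 0, 0, 0, 10],
  [0, 0, 0, 0, 0, 10],
  [0, 0, 0, 0, 0, 10],
  [0, 0, 0, 0, 0, 10],
  [0, 0, 0, 0, 0, 10],
  [12, 0, 0, 0, 0, 0],
  [14, 0, 0, 0, 0, 0],
  [0, 0, 0, 0, 0, 0],
], fingers=-1)

```text
time: 15.5
tcp_pos: [574.4, 88.3, 251.0]
orientation: [0.261, 0.965, 0.0, -0.0]
force: [0.8, 0.8, 0.0]
width: -0.2
finger_force: 0.0
```

```bash
cat >> h.py <<'E'
U=np.array([.8616,-.5075,0]);V=np.array([.5075,.8616,0]);PIV=np.array([597.3,74,0])
def rho():
    p=bot.observe()['tcp_pos']-PIV; f=bot.observe()['force']; print('rho',(p@U).round(1),'lat',(p@V).round(1),'z',p[2].round(1),'Frad',(f@U).round(1),'Fz',f[2].round(1))
E
python3 -c "
from h import *
st();rho()"
```

```text
t 15.5 tcp [574.4  88.3 251. ] yaw 149.7 z [-0.  0. -1.] q [0.04 0.2  0.26 1.64 0.   0.57] F [0.8 0.8 0. ] w -0.2 ff 0.0
rho -27.0 lat 0.7 z 251.0 Frad 0.3 Fz 0.0
```

drive_tool([
  [0, 0, 24, 0, 0, 0],
  [0, 0, 24, 0, 0, 0],
  [0, 0, 24, 0, 0, 0],
  [0, 0, 0, 0, 0, 0],
  [-4, 0, 0, 0, 0, 0],
  [-3, 0, 0, 0, 0, 0],
  [-2, 0, 0, 0, 0, 0],
  [0, 0, 0, 0, 0, 0],
])

```text
time: 16.5
tcp_pos: [583.9, 82.7, 179.5]
orientation: [0.262, 0.965, 0.0, 0.0]
force: [-0.9, 0.3, -0.3]
width: 0.1
finger_force: 0.0
```

drive_tool([
  [-1, 0, 0, 0, 0, 0],
  [-1, 0, 0, 0, 0, 0],
  [-1, 0, 0, 0, 0, 0],
  [-1, 0, 0, 0, 0, 0],
  [0, 0, 0, 0, 0, 0],
])

```text
time: 17.12
tcp_pos: [586.7, 80.9, 178.9]
orientation: [0.262, 0.965, 0.0, -0.0]
force: [-0.9, 0.1, 0.5]
width: -0.1
finger_force: 0.5
```

```bash
python3 -c "
from h import *
rho()"
```

```text
rho -12.7 lat 0.6 z 178.9 Frad -0.8 Fz 0.5
```

drive_tool([
  [-1, 0, 0, 0, 0, 0],
  [-1, 0, 0, 0, 0, 0],
  [-1, 0, 0, 0, 0, 0],
  [0, 0, 0, 0, 0, 0],
])

```text
time: 17.62
tcp_pos: [589.5, 79.2, 178.9]
orientation: [0.262, 0.965, -0.0, 0.0]
force: [-0.3, 0.7, -0.2]
width: 0.3
finger_force: 0.4
```

drive_tool([
  [-1, 0, 0, 0, 0, 0],
  [-1, 0, 0, 0, 0, 0],
  [-1, 0, 0, 0, 0, 0],
  [-1, 0, 0, 0, 0, 0],
  [0, 0, 0, 0, 0, 0],
])

```text
time: 18.25
tcp_pos: [593.0, 77.2, 178.8]
orientation: [0.262, 0.965, -0.0, 0.0]
force: [-1.3, 0.6, -0.2]
width: 0.0
finger_force: 0.4
```

drive_tool([
  [-2, 0, 0, 0, 0, 0],
  [-2, 0, 0, 0, 0, 0],
  [-2, 0, 0, 0, 0, 0],
  [-2, 0, 0, 0, 0, 0],
  [-2, 0, 1, 0, 0, 0],
  [-2, 0, 1, 0, 0, 0],
  [-2, 0, 0, 0, 0, 0],
  [0, 0, 0, 0, 0, 0],
])

```text
time: 19.25
tcp_pos: [605.3, 70.0, 177.0]
orientation: [0.262, 0.965, 0.0, 0.0]
force: [-0.0, 0.1, 0.1]
width: 0.2
finger_force: 0.2
```

```bash
python3 - <<'E'
from h import *
rho();snap('side','s4.png',(275,145,355,235),6)
E
```

```text
rho 8.9 lat 0.6 z 177.0 Frad -0.0 Fz 0.1
```

View pics/s4.png

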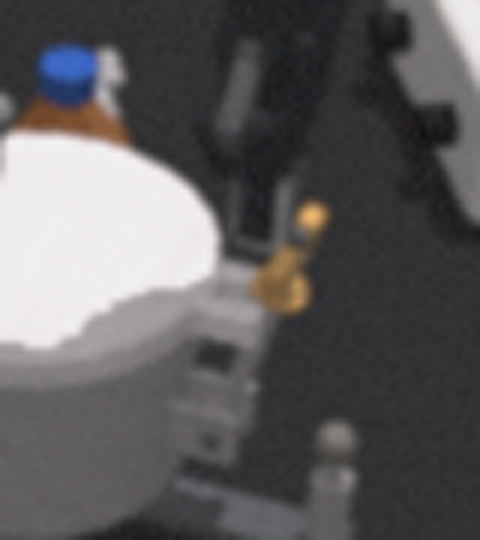

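The eyebolt has left the slot: the nut is now at side crop (285,280), outside the lug. I'll carry on along the arc.

drive_tool([
  [-5, 0, 1, 0, 0, 0],
  [-5, 0, 1.5, 0, 0, 0],
  [-5, 0, 1.5, 0, 0, 0],
  [-5, 0, 2, 0, 0, 0],
  [-4, 0, 2, 0, 0, 0],
  [-4, 0, 2.5, 0, 0, 0],
  [-4, 0, 2.5, 0, 0, 0],
  [-4, 0, 2.7, 0, 0, 0],
  [-4, 0, 2.9, 0, 0, 0],
  [-4, 0, 3, 0, 0, 0],
  [0, 0, 0, 0, 0, 0],
])

```text
time: 20.68
tcp_pos: [642.9, 47.7, 154.7]
orientation: [0.262, 0.965, -0.0, -0.0]
force: [0.9, 1.1, -0.3]
width: 0.1
finger_force: 0.0
```

drive_tool([
  [-3.4, 0, 3, 0, 0, 0],
  [-3, 0, 3, 0, 0, 0],
  [-3, 0, 3, 0, 0, 0],
  [-3, 0, 3, 0, 0, 0],
  [0, 0, 0, 0, 0, 0],
])

```text
time: 21.3
tcp_pos: [653.6, 41.5, 142.7]
orientation: [0.262, 0.965, -0.0, -0.0]
force: [-0.5, -0.1, -0.4]
width: -0.0
finger_force: 0.0
```

```bash
python3 -c "
from h import *
rho()"
```

```text
rho 65.0 lat 0.6 z 142.7 Frad -0.4 Fz -0.4
```

drive_tool([
  [-2, 0, 2, 0, 0, 0],
  [-2, 0, 2, 0, 0, 0],
  [-1.5, 0, 2, 0, 0, 0],
  [0, 0, 0, 0, 0, 0],
])

```text
time: 21.8
tcp_pos: [658.5, 38.7, 137.1]
orientation: [0.262, 0.965, -0.0, 0.0]
force: [0.1, -0.2, -0.4]
width: 0.2
finger_force: 0.1
```

```bash
python3 - <<'E'
from h import *
rho();snap('side','s5.png',(275,145,375,235),6)
E
```

```text
rho 70.6 lat 0.7 z 137.1 Frad 0.2 Fz -0.4
```

View pics/s5.png

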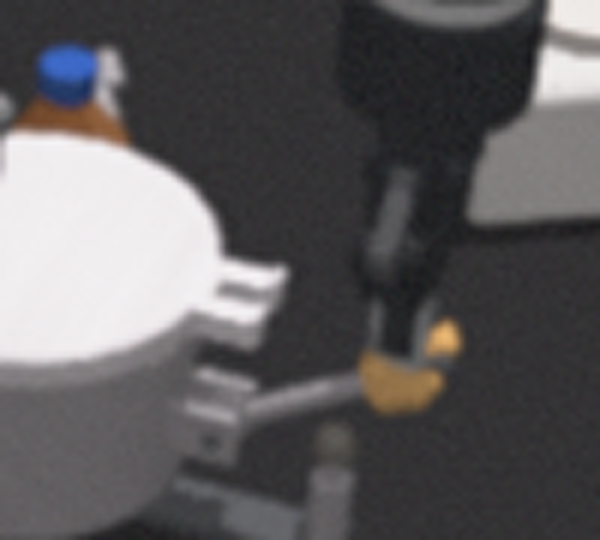

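The shank now lies at about 1.0 rad, a little above the bumper (crop (335,440)). I'll go on in small steps, checking force.

drive_tool([
  [-1.3, 0, 2, 0, 0, 0],
  [-1.3, 0, 2, 0, 0, 0],
  [-1.2, 0, 2, 0, 0, 0],
  [-1.2, 0, 2, 0, 0, 0],
  [0, 0, 0, 0, 0, 0],
])

```text
time: 22.48
tcp_pos: [662.6, 36.2, 129.0]
orientation: [0.262, 0.965, -0.0, -0.0]
force: [-0.2, -0.7, -0.5]
width: 0.2
finger_force: 0.0
```

drive_tool([
  [-0.6, 0, 1, 0, 0, 0],
  [-0.6, 0, 1, 0, 0, 0],
  [0, 0, 0, 0, 0, 0],
])

```text
time: 22.85
tcp_pos: [663.6, 35.7, 127.1]
orientation: [0.262, 0.965, -0.0, -0.0]
force: [-0.5, -0.9, 0.4]
width: -0.1
finger_force: 0.1
```

drive_tool([
  [-0.5, 0, 1, 0, 0, 0],
  [-0.5, 0, 1, 0, 0, 0],
  [0, 0, 0, 0, 0, 0],
])

```text
time: 23.22
tcp_pos: [664.5, 35.2, 125.1]
orientation: [0.262, 0.965, -0.0, -0.0]
force: [0.4, -0.1, -0.4]
width: -0.3
finger_force: 0.0
```

drive_tool([
  [-0.5, 0, 1, 0, 0, 0],
  [-0.5, 0, 1, 0, 0, 0],
  [0, 0, 0, 0, 0, 0],
])

```text
time: 23.6
tcp_pos: [665.4, 34.7, 123.1]
orientation: [0.262, 0.965, -0.0, -0.0]
force: [0.1, 0.8, -0.3]
width: -0.1
finger_force: 0.0
```

drive_tool([
  [-0.5, 0, 1, 0, 0, 0],
  [-0.5, 0, 1, 0, 0, 0],
  [0, 0, 0, 0, 0, 0],
])

```text
time: 23.98
tcp_pos: [666.3, 34.1, 121.1]
orientation: [0.262, 0.965, -0.0, -0.0]
force: [-0.8, 0.2, 0.3]
width: -0.1
finger_force: 0.0
```

drive_tool([
  [-0.4, 0, 1, 0, 0, 0],
  [0, 0, 0, 0, 0, 0],
])

```text
time: 24.22
tcp_pos: [666.6, 34.0, 120.2]
orientation: [0.262, 0.965, -0.0, -0.0]
force: [0.3, 0.6, 0.4]
width: -0.2
finger_force: 0.1
```

drive_tool([
  [-0.4, 0, 1, 0, 0, 0],
  [0, 0, 0, 0, 0, 0],
])

```text
time: 24.48
tcp_pos: [667.0, 33.8, 119.2]
orientation: [0.262, 0.965, -0.0, -0.0]
force: [0.4, -0.3, 0.7]
width: 0.3
finger_force: 0.0
```

drive_tool([
  [-0.4, 0, 1, 0, 0, 0],
  [-0.4, 0, 1, 0, 0, 0],
])

```text
time: 24.72
tcp_pos: [667.7, 33.3, 117.3]
orientation: [0.262, 0.965, -0.0, 0.0]
force: [-0.6, -0.5, -0.6]
width: 0.0
finger_force: 0.1
```

```bash
python3 - <<'E'
from h import *
rho();snap('side','s6.png',(275,145,375,235),6)
E
```

```text
rho 81.3 lat 0.7 z 117.3 Frad -0.2 Fz -0.6
```

View pics/s6.png

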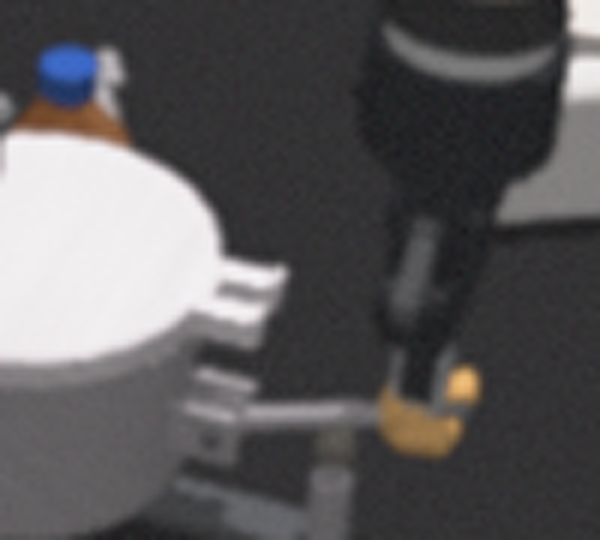

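The shank (crop (340,412)) is just above the bumper. I'll take 1 mm steps until the force rises.

drive_tool([
  [-0.4, 0, 1, 0, 0, 0],
  [0, 0, 0, 0, 0, 0],
])

```text
time: 25.02
tcp_pos: [668.0, 33.2, 116.1]
orientation: [0.262, 0.965, -0.0, -0.0]
force: [0.3, 0.1, 0.3]
width: -0.1
finger_force: 0.0
```

drive_tool([
  [-0.3, 0, 1, 0, 0, 0],
  [0, 0, 0, 0, 0, 0],
])

```text
time: 25.28
tcp_pos: [668.3, 33.0, 115.3]
orientation: [0.262, 0.965, -0.0, -0.0]
force: [-0.3, 0.6, 0.6]
width: -0.2
finger_force: 0.2
```

drive_tool([
  [-0.3, 0, 1, 0, 0, 0],
  [0, 0, 0, 0, 0, 0],
])

```text
time: 25.52
tcp_pos: [668.6, 32.9, 114.5]
orientation: [0.262, 0.965, 0.0, 0.0]
force: [-0.7, 0.2, 0.3]
width: 0.2
finger_force: 0.5
```

drive_tool([
  [-0.3, 0, 1, 0, 0, 0],
  [0, 0, 0, 0, 0, 0],
])

```text
time: 25.78
tcp_pos: [668.9, 32.7, 113.6]
orientation: [0.262, 0.965, 0.0, 0.0]
force: [-0.1, -0.1, 2.4]
width: -0.2
finger_force: 1.1
```

drive_tool([
  [-0.3, 0, 1, 0, 0, 0],
  [0, 0, 0, 0, 0, 0],
])

```text
time: 26.02
tcp_pos: [669.2, 32.5, 112.8]
orientation: [0.262, 0.965, 0.0, 0.0]
force: [-1.4, 0.3, 3.9]
width: 0.1
finger_force: 1.8
```

drive_tool([
  [-0.3, 0, 1, 0, 0, 0],
  [0, 0, 0, 0, 0, 0],
])

```text
time: 26.28
tcp_pos: [669.5, 32.4, 111.9]
orientation: [0.262, 0.965, 0.0, 0.0]
force: [-2.1, 0.4, 5.5]
width: -0.3
finger_force: 2.5
```

Firm contact now: about 5.8 N at the nut, so roughly 7 to 9 N on the bumper. I'll hold, then lift off.

drive_tool([
  [0, 0, 0, 0, 0, 0],
  [0, 0, 0, 0, 0, 0],
  [0, 0, 0, 0, 0, 0],
  [0, 0, 0, 0, 0, 0],
])

```text
time: 26.78
tcp_pos: [669.5, 32.4, 111.9]
orientation: [0.262, 0.965, 0.0, 0.0]
force: [-2.3, -0.4, 5.4]
width: 0.4
finger_force: 2.7
```

drive_tool([
  [0, 0, -1, 0, 0, 0],
  [0, 0, -1, 0, 0, 0],
  [0, 0, -2, 0, 0, 0],
  [0, 0, -4, 0, 0, 0],
  [0, 0, -10, 0, 0, 0],
  [0, 0, -20, 0, 0, 0],
  [0, 0, -30, 0, 0, 0],
  [0, 0, -30, 0, 0, 0],
  [0, 0, -30, 0, 0, 0],
  [0, 0, 0, 0, 0, 0],
  [0, 0, 0, 0, 0, 0],
])

```text
time: 28.15
tcp_pos: [669.3, 32.4, 238.9]
orientation: [0.262, 0.965, -0.0, -0.0]
force: [-0.0, -0.2, -1.0]
width: 0.3
finger_force: 0.0
```

```bash
python3 - <<'E'
from h import *
rho();snap('side','s7.png',(275,145,375,235),6)
E
```

```text
rho 83.1 lat 0.7 z 238.9 Frad 0.1 Fz -1.0
```

View pics/s7.png

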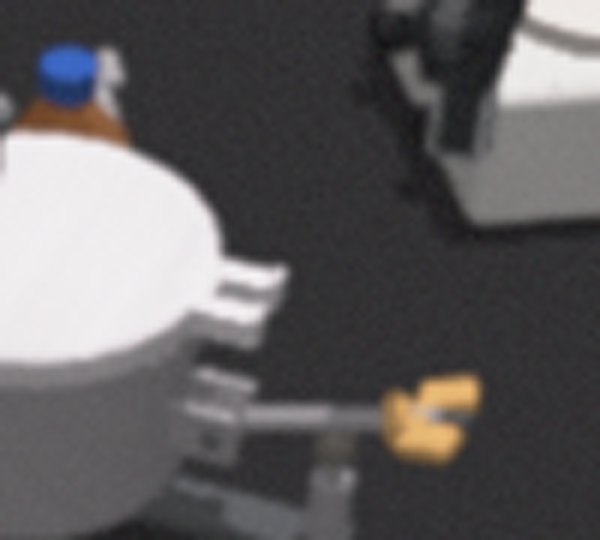

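The shank (crop (330,418)) lies on the bumper (crop (335,445)), the nut is still on the bolt, and the gripper is clear. Handing in.

```bash
python3 -c "
from plant import bot
print(bot.job_done())"
```

```text
the job is handed in; nothing more can be done
None
```

I loosened the wing nut about 4.6 rad and left it on its bolt. I then swung the eyebolt out of the slot and pressed it onto its bumper with about 6 N at the nut (roughly 7–9 N on the bumper by estimate). The job is handed in with the gripper clear; no verdict was returned.

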